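# Move the slide cassette from its lipped sliding-lid case to the scanner dock

## Robot

A 7-joint arm with a two-finger parallel gripper is mounted at the origin on a cart in front of the work surface, level with it; the furniture and walls round the work are solid. World frame = base frame: x ahead of the robot, y to its left, z up, the work surface at z = 0. Lengths are in m, angles in rad, forces in N, time in s.
With the tool pointing down it reaches from about 0.425 to 0.875 m from the base axis. Payload 4.7 kg.
Tool frame: the origin (TCP) lies on the centre line of the jaws, within the pads' length; the fingertips stand ahead of it and the grasp point (between the pads) lies 8 mm behind it (arm.tip_reach is the z of the fingertips in the tool frame, in m); z points along the fingers, y is the line along which they close (so a half turn about z gives the same grasp; the last joint's range is limited). The gripper opens to 87 mm and grips with 3 to 60 N. Pads are 19 mm wide; open, the fingers measure 117 mm over their backs; the gripper's body (75 mm by 190 mm) begins 51 mm behind the grasp point.
Start: joints at [-1.087, 0.321, -0.07, 1.45, 0.023, 1.371, -0.057], TCP at [0.294, 0.58, 0.2] pointing down, gripper open.
Joint ranges: [-2.86, 2.86], [-0.3, 2.09], [-1.38, 1.24], [0.06, 2.45], [-1.56, 4.7], [0.09, 2.05], [-2.69, 2.69]. Speed limits (rad/s): [2.57, 2.57, 3.14, 3.14, 3.14, 3.14, 3.14].

## Interface

Orientations are given as a rotation vector (axis times angle).
In Python, from bench import arm, read_camera, get_calibration, order, search_frame, masks_of, tip_of gives the robot as it stands. The module is installed in compiled form; this text tells all that it offers. Calls block until the motion is done:
- arm.move_ptp(position, orientation): joint-space move of the TCP to a pose.
- arm.move_l(position, orientation=None, velocity=0.15, contact_N=None): straight line of the TCP; orientation=None keeps the orientation; velocity is the mean speed in m/s. With contact_N (N) it stops when the force on the tool has changed by that much, and returns True; else False.
- arm.move_j(angles): joint-space move.
- arm.set_gripper(opening, squeeze=None): opening from 0.0 (shut) to 1.0 (fully open); squeeze is the grip in N (None keeps the last); returns when the fingers have stopped.
- arm.sleep(seconds).
- arm.solve_ik(position, orientation): joint angles nearest the present ones, or None.
- read_camera(name): name is "side" or "top" or "wrist"; returns the picture (400x640x3 uint8, red, green, blue); there is no depth.
- get_calibration(name): a dict with "intrinsics" (3x3 intrinsics, pixels), "dist_coeffs" ([k1, k2, p1, p2, k3] as OpenCV has them; the pictures are not rectified), "rvec" (rotation vector, rad) and "tvec" (3), from world to camera coordinates, as OpenCV has them. Camera axes: x right, y down, z forward; pixel columns grow to the right and rows downward; lengths in m; the calibration is good to about 2 mm. A picture is of the moment at which its call begins: read the wrist's pose just before it. get_calibration takes no time and is no camera call; for the wrist camera it gives the pose at the moment of the call.
A pose or a line that the arm cannot do raises arm.Unreachable and nothing moves.
- order.hand_in(): hands the job in; it is judged then, once.
Trained networks look in the newest picture that a camera, given by its name, has taken for a name from the list of things; names that differ only in an ending like _2 or _b are one class to them, and where a whole thing is asked for, a point or a joint stands for the part that bears it (a point fixed in the world has none). Each returns a list of dicts, best first, with "confidence" (0 to 1); they miss things now and then, are a little off and sometimes report something else, mostly with a low value. They report only what shows in the picture. A call takes as long as a camera call.
- search_frame(label, camera): "position" ([column, row] in pixels, amid what is visible of it).
- masks_of(label, camera): "mask" (400x640 bool, what is visible of it) and "position" ([column, row] in pixels, amid what is visible of it).
- tip_of(label, camera): "position" ([column, row] in pixels: a listed point, or the origin of a listed thing).
Readings, each from a call of its own:
- arm.current_clock(): time.
- arm.current_joints(): joint angles.
- arm.current_joint_vel(): joint speeds.
- arm.current_tau(): joint torques, N m.
- arm.current_position(): TCP position.
- arm.current_tcp_rot(): TCP orientation.
- arm.current_force(): force on the tool from outside, world axes, zero at the start.
- arm.current_ft_torque(): the same for the moment, N m.
- arm.current_opening(): opening from 0.0 (shut) to 1.0 (fully open).
- arm.current_grip_force(): force on a finger pad.
Only numpy, scipy, OpenCV 4.12 (cv2) and the standard library are available. Lean on these libraries where they do the work, as an engineer would, in place of code of your own. Each camera call takes 0.05 s, during which the arm holds its last target. There are 200 camera calls.

## Task

Open the white storage case without forcing it: lift the black-handled end of its blue lid over the end lip, slide the lid out of its grooves and lay it flat on the bench, handle up. Lift the slide cassette out by its two short ends and stand it upright on the bench, then take it again by its long sides and set it gently and fully home between the two cheeks of the grey dock. Keep the cassette upright and leave the glassware, bottles and tape roll where they stand.

Things in the scene. Friction and masses are not known exactly. Their poses are not given: they have to be found in the camera images.
- case: white open-topped storage case, fixed to the bench, 166 long (x) x 70 wide (y) x 65 high mm. Origin: centre of its underside. The end with the blue lip is its -x end. Trough inside 150 x 50 mm, floor 4 mm up. The lid's underside rests on ledges 48 mm up. The +x end is a 65 mm high wall, so the lid can leave only along the case's -x
- case_lip (a point): middle of the top of the blue lip across the case's -x end, at x -80.5, z 52.5 mm in the case; axes as the case's. The lip is 5 mm thick (x) and rises 4.5 mm above the lid's underside, so it stops the lid. Raise the lid's -x end 6 to 8 mm (best tilting it about its far end; 12 mm at most) to pass, then keep its underside above the lip while drawing
- case_rails (a point): middle between the -x ends of the two grey rails, at x -25, z 61 mm (rails' underside; tops 65) in the case. Rails run from here to the +x wall, 53 mm apart. Grooves under them: 62 mm wide, 13 mm high, so 8 mm of slack over the 5 mm lid. Beside the handle only low guides, 52.5 mm high. Draw the lid at least 105 mm toward -x to free it; let it rise about 4 mm as it goes
- lid: blue flat sliding lid, 150 (x) x 59 (y) x 5 mm, with a black handle on top near its -x end. Origin: centre of the 5 mm plate. z points up out of the handle side; x and y along the case's own x and y when shut (origin then at about x -1.5, y 0, z 50.5 mm in the case). About 90 g
- lid_grip (a point): centre of the lid's black handle block, 20 (x) x 22 (y) x 26 (z) mm, which stands on the lid; block centre 60 mm toward the lid's -x and 15.5 mm above the lid's origin (13 mm above and below to the block's top and foot). Pinch it across y (22 mm) from above; axes as the lid's
- cassette: white slide cassette with orange patches, a solid block 64 (x) x 40 (y) x 40 (z) mm, about 120 g. Origin: its centre. Stands in the case's trough with x along the case's x; 5 mm free at each long side (too little for a finger), over 30 mm at each short end; top 4 mm under the lid. A grasp some 4 mm above its centre keeps the fingertips off the floor
- dock: grey dock, fixed to the bench, base plate 122 (x) x 66 (y) x 8 mm. Origin: centre of its underside. Two upright cheeks 14 mm thick, 44 mm wide, tops 54 mm up, stand at its x ends, inner faces 70 mm apart; between them two orange ribs along x, 46 mm apart (inner faces), tops 12 mm up. Open above and toward +y and -y
- dock_seat (a point): centre of the dock's upper plate face (8 mm up), where the middle of the cassette's underside belongs; x runs from cheek to cheek. The cassette stands with its 64 mm length along this x, either way round, down between ribs and cheeks (3 mm free all round), its centre then 20 mm above this point
- weight_box: brown wooden weight box, fixed between case and dock, 90 (x) x 150 (y) mm, 40 mm high, origin at the centre of its underside; its open lid stands at its far (+x) side, 135 mm high: carry things over it or round it
- tube_rack: wooden rack with test tubes, fixed behind the dock, 52 (x) x 200 (y) mm, tubes up to 150 mm high; origin at the centre of its underside
- wash_bottle: white squeeze bottle with blue cap, 65 x 84 x 183 mm; origin at its underside; bystander
- flask_100: conical flask with red stopper, 64 x 64 x 106 mm; origin at its underside; bystander
- beaker_100: glass beaker, 56 x 56 x 69 mm; origin at its underside; bystander
- reagent_0: glass reagent bottle with green tape, 55 x 55 x 93 mm; origin at its underside; bystander
- tape_green: roll of green tape lying flat, 69 x 70 x 18 mm; origin at its underside; bystander

How it is judged:
On the way, in this order (a step that is already met when the one before it is completed fails the run):
1. the lid's end has been lifted over the lip and the lid drawn at least 40 mm out, still running in its grooves (x of lid in the frame of case between -0.095 and -0.04 m and y of lid in the frame of case between -0.008 and 0.008 m and z of lid in the frame of case between 0.046 and 0.067 m), for 0.1 s.
2. the lid lies flat on the bench, handle up, let go (height (world z) of lid below 0.006 m and angle between lid's own z axis and vertical below 0.06 rad and contact force between the fingers and lid below 0.1 N), for 0.2 s.
3. the cassette stands upright on the bench, let go, out of the case and not in the dock (height (world z) of cassette below 0.0225 m and angle between cassette's own z axis and vertical below 0.06 rad and contact force between the fingers and cassette below 0.1 N), for 0.2 s.
At the end, for the whole second after the job is handed in: Cassette upright (0.06 rad) and at rest in the dock, within 4.5 mm of the seat's centre along each axis, length along the dock's x within 0.15 rad, underside on the plate (2.5 mm); lid flat (0.06 rad), handle up, at rest directly on the bench (x of cassette in the frame of dock_seat between -0.0045 and 0.0045 m and y of cassette in the frame of dock_seat between -0.0045 and 0.0045 m and z of cassette in the frame of dock_seat between 0.017 and 0.0225 m and angle between each of cassette, lid's own z axis and vertical below 0.06 rad and angle between the x axis of cassette and the x axis of dock_seat, either way round below 0.15 rad and linear speed of each of cassette, lid below 0.02 m/s and height (world z) of lid below 0.006 m); the robot touches nothing.
It fails at once if the lid is forced against the case (over 60 N) (contact force between lid and case above 60 N).
It fails at once if the cassette is tipped (over 0.5 rad) (angle between cassette's own z axis and vertical above 0.5 rad).
It fails at once if the cassette is dropped into the dock (over 0.5 m/s there) (horizontal distance between cassette and dock_seat below 0.02 m and height (world z) of cassette below 0.08 m and linear speed of cassette above 0.5 m/s).
It fails at once if a bystander is moved by more than 30 mm (distance of any of wash_bottle, flask_100, beaker_100, reagent_0, tape_green from where it was at the start of the episode above 0.03 m).
It also fails if it takes over 66 s, if anything falls off the work surface, if the arm or the gripper's body presses on something with over 40 N, if the wrist force passes 120 N, or if a joint passes its speed limit or range.

## Working session

There is one attempt and no reset: what is moved stays moved. The work goes in short steps, each a Python script; the robot and the scene stay as the last script left them, time stands still between calls to the robot, and variables do not carry over. Pictures are saved under pics/ and viewed, at most 10 in all, crops included, and the job is handed in when it is done.

```bash
mkdir -p pics; cat > h.py <<'E'
import numpy as np, cv2
from scipy.spatial.transform import Rotation as R
from bench import arm, read_camera, get_calibration, order, search_frame, masks_of, tip_of
def ray(cal,p):
    K=np.array(cal["intrinsics"],float);d=np.array(cal["dist_coeffs"],float)
    u=cv2.undistortPoints(np.array([[p]],float),K,d)[0,0]
    Rm=cv2.Rodrigues(np.array(cal["rvec"],float))[0];t=np.array(cal["tvec"],float).ravel()
    return -Rm.T@t, Rm.T@np.array([u[0],u[1],1.])
def atz(cal,p,z):
    c,d=ray(cal,p); return c+d*(z-c[2])/d[2]
def proj(cal,P):
    return cv2.projectPoints(np.array(P,float).reshape(-1,3),np.array(cal["rvec"],float),np.array(cal["tvec"],float),np.array(cal["intrinsics"],float),np.array(cal["dist_coeffs"],float))[0].reshape(-1,2)
def tri(rays):
    A=np.zeros((3,3));b=np.zeros(3)
    for c,d in rays:
        d=d/np.linalg.norm(d);M=np.eye(3)-np.outer(d,d);A+=M;b+=M@c
    return np.linalg.solve(A,b)
def down(yaw): # tool z down; tool y axis at world angle yaw
    y=np.array([np.cos(yaw),np.sin(yaw),0]);z=np.array([0,0,-1.]);x=np.cross(y,z)
    return R.from_matrix(np.c_[x,y,z])
def save(n,im): cv2.imwrite("pics/"+n,im[:,:,::-1])
E
python3 - <<'E'
from h import *
Z=dict(case=0,case_lip=.0525,case_rails=.061,lid=.0505,lid_grip=.066,dock=0,dock_seat=.008,weight_box=0,tube_rack=0,wash_bottle=0,flask_100=0,beaker_100=0,reagent_0=0,tape_green=0)
ims=[]
for c in("top","side"):
    im=read_camera(c);ims.append(im);cal=get_calibration(c)
    save(c+"0.png",im)
    print(c,np.round(ray(cal,[320,200])[0],3))
    for n,z in Z.items():
        for r in tip_of(n,c)[:2]:
            print(n,np.round(r["confidence"],2),np.round(r["position"]),np.round(atz(cal,r["position"],z),3))
print(arm.current_clock(),arm.current_tcp_rot(),arm.tip_reach)
E
```

```text
top [0.524 0.009 1.216]
case 0.79 [398. 242.] [ 0.496 -0.181  0.   ]
case 0.37 [229. 245.] [0.501 0.281 0.   ]
case_lip 0.98 [435. 245.] [ 0.487 -0.269  0.052]
case_rails 0.83 [418. 247.] [ 0.484 -0.223  0.061]
lid 0.92 [401. 246.] [ 0.487 -0.182  0.05 ]
lid 0.57 [227. 242.] [0.511 0.275 0.05 ]
lid_grip 0.68 [426. 244.] [ 0.492 -0.244  0.066]
dock 0.75 [233. 242.] [0.508 0.27  0.   ]
dock_seat 0.66 [226. 244.] [0.505 0.287 0.008]
tube_rack 0.61 [227. 245.] [0.502 0.286 0.   ]
wash_bottle 0.82 [460. 166.] [ 0.703 -0.363  0.   ]
flask_100 0.86 [371. 163.] [ 0.717 -0.116  0.   ]
beaker_100 0.56 [420. 160.] [ 0.723 -0.252  0.   ]
reagent_0 0.86 [329. 171.] [0.698 0.001 0.   ]
tape_green 0.76 [180. 200.] [0.628 0.415 0.   ]
side [ 0.4   -0.917  0.831]
case 0.58 [289. 279.] [ 0.49  -0.195  0.   ]
case_rails 0.95 [288. 270.] [ 0.485 -0.216  0.061]
lid 0.84 [289. 269.] [ 0.489 -0.204  0.05 ]
lid 0.58 [385. 320.] [ 0.679 -0.394  0.05 ]
lid_grip 0.67 [288. 280.] [ 0.48  -0.253  0.066]
dock 0.96 [273. 176.] [0.504 0.282 0.   ]
dock_seat 0.73 [270. 176.] [0.492 0.271 0.008]
weight_box 0.7 [286. 266.] [ 0.491 -0.147  0.   ]
weight_box 0.49 [293. 291.] [ 0.495 -0.234  0.   ]
wash_bottle 0.84 [386. 320.] [ 0.7  -0.36  0.  ]
flask_100 0.8 [361. 247.] [ 0.709 -0.111  0.   ]
beaker_100 0.68 [384. 286.] [ 0.728 -0.259 -0.   ]
reagent_0 0.84 [345. 221.] [ 0.692  0.004 -0.   ]
tape_green 0.53 [303. 154.] [0.632 0.407 0.   ]
tape_green 0.17 [287. 277.] [ 0.486 -0.184  0.   ]
1.5 [7.31094820e-01 3.05530112e+00 4.61386808e-05] 0.011
```

```bash
ls pics
```

```text
side0.png
top0.png
```

View pics/top0.png

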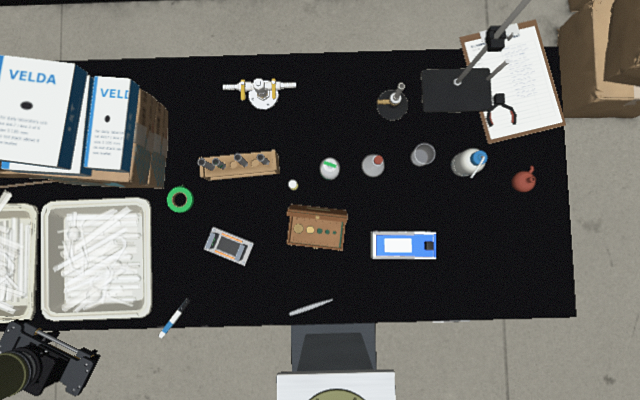

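View pics/side0.png

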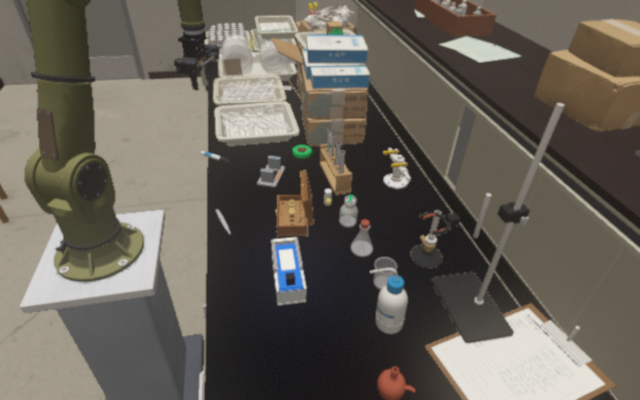

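The top view shows the case at about (404,245) with its handle end on the right, so the case's -x points along world -y. The dock is at (229,246), rotated about 15°. The bystanders stand in the row near image row 165. The side view agrees. Next I'll take wrist views over the dock and the case.

```bash
python3 - <<'E'
from h import *
def look(tag,names):
    im=read_camera("wrist");cal=get_calibration("wrist");save(tag+".png",im)
    print(tag,"cam",np.round(ray(cal,[320,200])[0],3),np.round(ray(cal,[320,200])[1],2))
    for n,z in names.items():
        for r in tip_of(n,"wrist")[:2]: print(n,round(r["confidence"],2),np.round(r["position"]),np.round(atz(cal,r["position"],z),4))
    return cal
def rect(lab,cal,z):
    for m in masks_of(lab,"wrist")[:1]:
        cs=max(cv2.findContours(m["mask"].astype(np.uint8),0,2)[0],key=cv2.contourArea)[:,0]
        P=np.array([atz(cal,p,z)[:2] for p in cs.astype(float)])
        r=cv2.minAreaRect((P*1000).astype(np.float32));print("rect",lab,round(m["confidence"],2),r)
arm.move_ptp([.49,.27,.32],down(np.pi/2).as_rotvec())
cal=look("wdock",dict(dock=0,dock_seat=.008,weight_box=0)); rect("dock",cal,.054)
arm.move_ptp([.49,-.2,.32],down(np.pi/2).as_rotvec())
cal=look("wcase",dict(case=0,case_lip=.0525,case_rails=.061,lid=.0505,lid_grip=.066)); rect("lid",cal,.053);rect("case",cal,.065)
print(arm.current_clock(),np.round(arm.current_joints(),2))
a=cv2.imread("pics/wdock.png");b=cv2.imread("pics/wcase.png")
cv2.imwrite("pics/w2.png",cv2.resize(np.vstack([a,b]),(480,600)))
E
```

```text
wdock cam [0.42  0.272 0.505] [ 0.26 -0.01 -0.97]
dock 0.92 [335. 165.] [0.4981 0.2901 0.    ]
dock_seat 0.92 [330. 168.] [0.5009 0.2826 0.008 ]
rect dock 0.81 ((491.2176818847656, 281.8580017089844), (111.34930419921875, 61.2552490234375), 66.3017807006836)
wcase cam [ 0.422 -0.198  0.505] [ 0.26 -0.01 -0.97]
case 0.74 [327. 157.] [ 0.4871 -0.1917  0.    ]
case 0.36 [622. 166.] [0.4963 0.287  0.    ]
case_lip 0.69 [626. 165.] [0.487  0.2422 0.0525]
case_lip 0.63 [271. 160.] [ 0.4852 -0.2705  0.0525]
lid 0.75 [330. 164.] [ 0.4899 -0.1888  0.0505]
lid_grip 0.8 [284. 162.] [ 0.4848 -0.2501  0.066 ]
rect lid 0.87 ((489.2008056640625, -189.37893676757812), (151.17459106445312, 59.016178131103516), 88.02888488769531)
rect case 0.6 ((487.3485412597656, -186.90689086914062), (166.4444122314453, 75.26769256591797), 87.49756622314453)
5.3 [-0.24  0.02  0.59  1.57 -0.01  1.56  1.92]
```

View pics/w2.png

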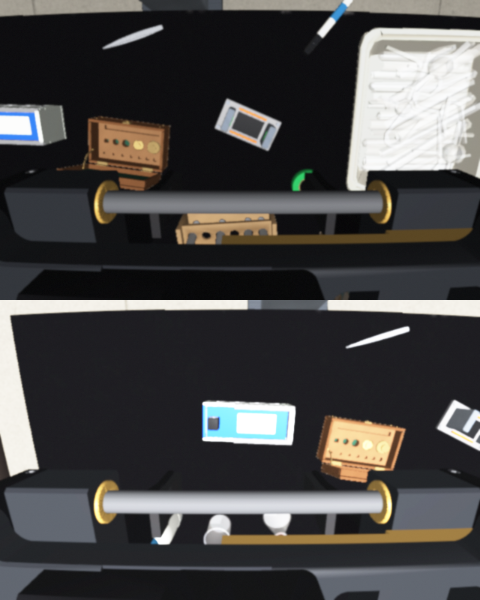

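Wrist views: the dock is at about (330,165) in the upper image. The case with its blue lid is at (330,163) in the lower one, handle at (284,162). The lid rectangle measures 151 x 59 mm, matching the real size, and gives yaw 88° and centre (0.489, -0.189). I'll grip the handle next.

```bash
cat >> h.py <<'E'
CY=np.deg2rad(88.); CX=np.array([np.cos(CY),np.sin(CY),0]); CYV=np.array([-np.sin(CY),np.cos(CY),0])
def best(p,yaw):
    c=[]
    for y in (yaw,yaw+np.pi):
        q=arm.solve_ik(list(p),down(y).as_rotvec())
        if q is not None: c.append((np.abs(np.array(q)-arm.current_joints()).max()+(3 if abs(q[6])>2.4 else 0),y,q))
    c.sort(key=lambda t:t[0]); return c[0][1],np.array(c[0][2])
E
python3 - <<'E'
from h import *
g=np.array([.4866,-.2496])
y,q=best([*g,.14],CY-np.pi/2); print(y,np.round(q,2))
arm.move_j(list(q))
im=read_camera("wrist");cal=get_calibration("wrist");save("pre.png",im)
for r in tip_of("lid_grip","wrist")[:1]: print(r["confidence"],r["position"],atz(cal,r["position"],.066))
for m in masks_of("lid_grip","wrist")[:1]:print(m["confidence"],m["mask"].sum())
arm.move_l([*g,.067],velocity=.12,contact_N=6)
print(arm.current_position(),arm.current_force())
arm.set_gripper(0.15,squeeze=6)
print(arm.current_opening(),arm.current_grip_force(),np.round(arm.current_force(),2),np.round(arm.current_ft_torque(),2),arm.current_clock())
E
```

```text
-0.03490658503988664 [-0.19  0.16  0.68  1.81 -0.1   1.21  0.48]
0.86 [325.4, 206.4] [ 0.48878042 -0.25464823  0.066     ]
0.66 12948
[ 0.48706036 -0.24992653  0.06755567] [ 0.51199822 -0.06173729  0.42533653]
0.15011772614360533 0.0 [ 0.07 -0.26 -0.28] [-0.02  0.1   0.02] 8.8583
```

```bash
python3 - <<'E'
from h import *
im=read_camera("wrist");cal=get_calibration("wrist");s=read_camera("side")
for n,z in dict(lid_grip=.066,lid=.0505,case_lip=.0525).items():
    for r in tip_of(n,"side")[:1]:print(n,r)
save("a.png",np.vstack([im[:300,100:540],cv2.resize(s[220:320,200:350],(440,293))]))
E
```

```text
lid_grip {'position': [288.3, 279.5], 'confidence': 0.63}
lid {'position': [287.8, 265.3], 'confidence': 0.7}
case_lip {'position': [293.8, 289.1], 'confidence': 0.93}
```

View pics/a.png

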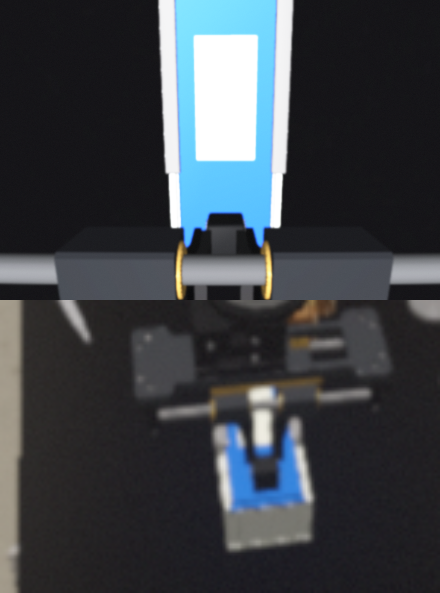

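The wrist view shows the jaws straddling the handle at (225,225) but not yet touching it, so the opening scale isn't linear. I'll close further.

```bash
python3 - <<'E'
from h import *
f0=np.array(arm.current_force())
arm.set_gripper(0.0,squeeze=6)
print(arm.current_opening(),arm.current_grip_force(),np.round(arm.current_force()-f0,2),np.round(arm.current_ft_torque(),2),arm.current_clock())
E
```

```text
0.0049498172785726 0.0 [-0.54  0.25 -0.22] [-0.    0.08  0.  ] 9.6833
```

```bash
python3 - <<'E'
from h import *
im=read_camera("wrist");s=read_camera("side");p=cv2.imread("pics/pre.png")[:,:,::-1]
cal=get_calibration("side");pos=arm.current_position();print(pos,proj(cal,[pos,[.4866,-.2496,.079],[.4866,-.2496,.066]]))
calw=get_calibration("wrist");print(proj(calw,[pos,[.4866,-.2496,.079],[.4866,-.2496,.053]]),np.round(ray(calw,[320,200])[0]-pos,3))
u=cv2.resize(s[225:305,235:345],(440,320))
save("b.png",np.hstack([np.vstack([p[100:380,120:520],im[100:380,120:520]]),np.vstack([u,np.zeros((240,440,3),np.uint8)])[:,:400]]))
E
```

```text
[ 0.48662166 -0.24960077  0.06703746] [[290.13150465 278.07388174]
 [290.03740415 274.70436831]
 [290.12984803 278.3648774 ]]
[[323.61904836 232.41026457]
 [323.62246294 239.81063426]
 [323.54238542 224.75977468]] [0.002 0.069 0.185]
```

View pics/b.png

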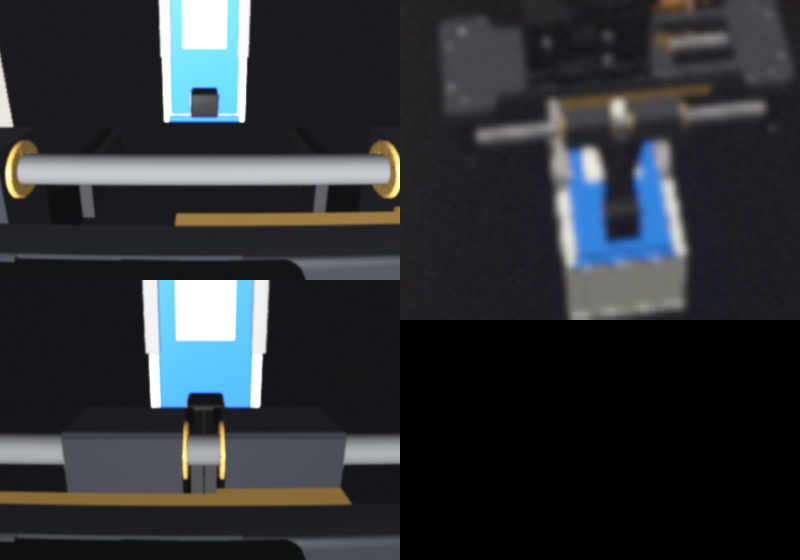

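```bash
python3 - <<'E'
from h import *
im=read_camera("wrist");s=read_camera("side")
calw=get_calibration("wrist");cals=get_calibration("side")
pos=np.array(arm.current_position())
g=lambda a:(255*(a/255.)**.45).astype(np.uint8)
c=CX;v=CYV
base=np.array([.4866,-.2496,0])
cor=[base+sx*.01*c+sy*.011*v+[0,0,z] for z in(.053,.079) for sx,sy in((-1,-1),(1,-1),(1,1),(-1,1))]
def draw(im,cal,x0,y0,w,h,f):
    a=cv2.resize(g(im[y0:y0+h,x0:x0+w]),(w*f,h*f),interpolation=cv2.INTER_CUBIC)
    b=a.copy()
    P=((proj(cal,cor)-[x0,y0])*f).astype(int)
    for k in(0,4): cv2.polylines(b,[P[k:k+4]],True,(255,0,0) if k==0 else (0,255,0),1)
    return np.hstack([a,b])
W=draw(im,calw,260,180,130,100,3);S=draw(s,cals,258,248,65,50,6)
save("c.png",np.vstack([W,S]));print(W.shape,S.shape)
E
```

```text
(300, 780, 3) (300, 780, 3)
```

View pics/c.png

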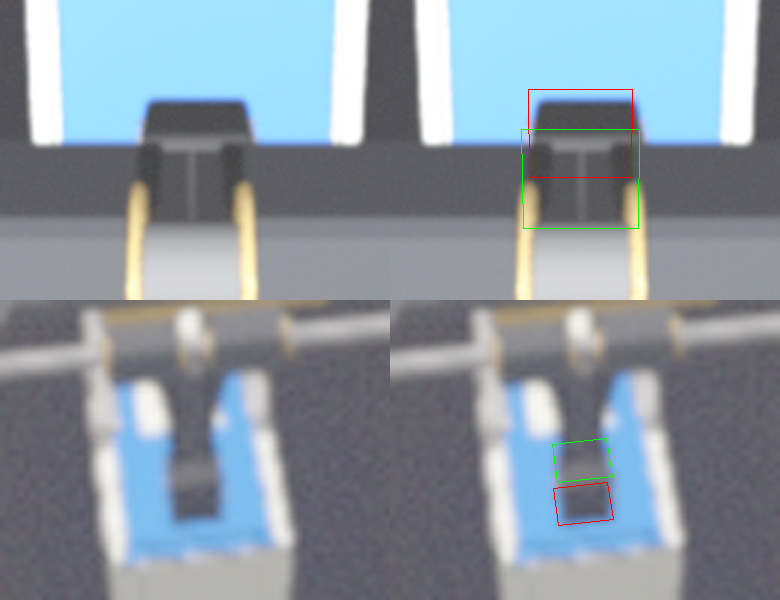

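The fingertips are ending above the handle's top, so they sit higher than I assumed. The handle itself is about 1.5 mm further +x and 2 mm further -y than my estimate. I'll open to half and feel downward for the lid.

```bash
python3 - <<'E'
from h import *
rv=down(CY-np.pi/2).as_rotvec()
arm.set_gripper(0.5,squeeze=6)
g=[.488,-.2513]
arm.move_l([*g,.072],rv,velocity=.08)
f0=np.array(arm.current_force())
for z in (.062,.052,.042,.034):
    hit=arm.move_l([*g,z],velocity=.03,contact_N=4)
    print(z,hit,np.round(arm.current_position(),4),np.round(np.array(arm.current_force())-f0,2))
    if hit: break
print(arm.current_clock())
E
```

```text
0.062 False [ 0.4877 -0.2512  0.0617] [-0.48  0.53  0.81]
0.052 False [ 0.4878 -0.2513  0.0518] [0.18 0.66 1.37]
0.042 False [ 0.4878 -0.2513  0.0418] [-0.83 -0.28  0.35]
0.034 False [ 0.4877 -0.2513  0.0337] [-0.71 -0.22  1.92]
12.975
```

```bash
python3 - <<'E'
from h import *
im=read_camera("wrist");s=read_camera("side")
calw=get_calibration("wrist");cals=get_calibration("side")
pos=np.array(arm.current_position());rot=R.from_rotvec(arm.current_tcp_rot()).as_matrix()
print(pos,np.round(rot,3),arm.current_opening())
g=lambda a:(255*(a/255.)**.45).astype(np.uint8)
tips=[pos+rot@np.array([0,sy*.0217,z]) for z in(-.06,-.008,.011) for sy in(-1,1)]
base=np.array([.488,-.2513,0])
cor=[base+sx*.01*CX+sy*.011*CYV+[0,0,z] for z in(.053,.079) for sx,sy in((-1,-1),(1,-1),(1,1),(-1,1))]
def draw(im,cal,x0,y0,w,h,f):
    a=cv2.resize(g(im[y0:y0+h,x0:x0+w]),(w*f,h*f),interpolation=cv2.INTER_CUBIC);b=a.copy()
    P=((proj(cal,cor)-[x0,y0])*f).astype(int)
    for k in(0,4): cv2.polylines(b,[P[k:k+4]],True,(255,0,0) if k==0 else (0,255,0),1)
    for i,p in enumerate(((proj(cal,tips)-[x0,y0])*f).astype(int)): cv2.circle(b,tuple(map(int,p)),3,[(255,0,255),(255,255,0),(0,255,255)][i//2],-1)
    return np.hstack([a,b])
W=draw(im,calw,225,150,195,150,2);S=draw(s,cals,250,240,78,60,5)
save("d.png",np.vstack([W,S]))
E
```

```text
[ 0.48803629 -0.25135999  0.03404559] [[ 0.035  0.999  0.   ]
 [ 0.999 -0.035 -0.   ]
 [-0.     0.    -1.   ]] 0.4994078979196825
```

View pics/d.png

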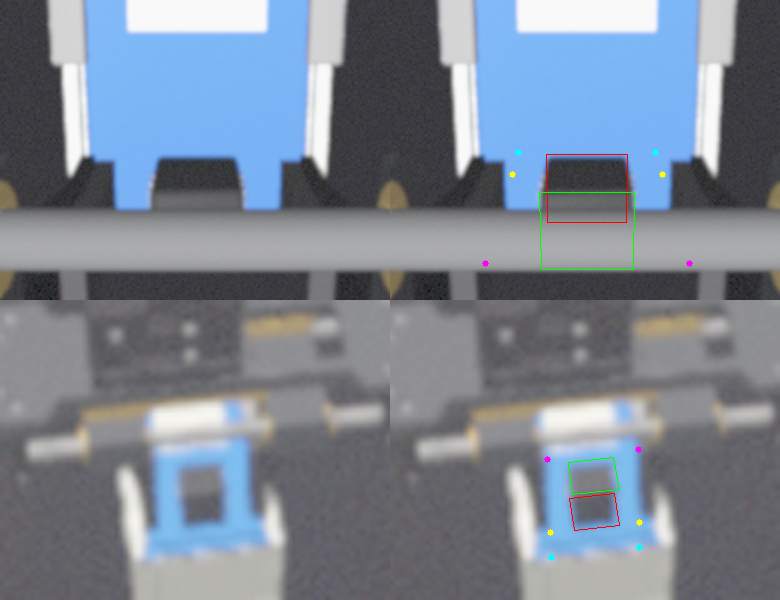

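The camera geometry shows the real fingertips near z≈0.053 with the TCP at 0.034, so they are roughly 20–30 mm short of the stated reach. I'll feel for the lid surface to measure it.

```bash
python3 - <<'E'
from h import *
f0=np.array(arm.current_force());print(f0)
g=[.488,-.2513]
for z in (.030,.026,.022,.018):
    hit=arm.move_l([*g,z],velocity=.02,contact_N=4)
    print(z,hit,np.round(arm.current_position(),4),np.round(np.array(arm.current_force())-f0,2))
    if hit: break
print(arm.current_clock())
E
```

```text
[ 0.0604548  -0.53962191  0.44684925]
0.03 True [ 0.4885 -0.2515  0.0308] [-1.4   0.94  4.  ]
13.3333
```

Contact came at TCP 0.031, so the tips are effectively 22 mm above the TCP. That is a z offset of about 32 mm, and I'll use it from here on. Now I'll grip, tilt and draw.

```bash
python3 - <<'E'
from h import *
g=[.488,-.2513]
arm.move_l([*g,.0345],velocity=.03)
f0=np.array(arm.current_force())
arm.set_gripper(0.0,squeeze=8)
print(arm.current_opening(),arm.current_grip_force(),np.round(arm.current_force()-f0,2),np.round(arm.current_ft_torque(),2),np.round(arm.current_position(),4),arm.current_clock())
E
```

```text
0.2521388620551006 7.999975742131937 [-0.23 -1.63 -0.82] [-0.06  0.04  0.04] [ 0.4879 -0.2512  0.0343] 14.15
```

```bash
python3 - <<'E'
from h import *
import sys
arm.set_gripper(0.0,squeeze=40)
p0=np.array(arm.current_position());R0=R.from_rotvec(arm.current_tcp_rot())
f0=np.array(arm.current_force());print(np.round(p0,4))
piv=np.array([p0[0],p0[1],0])+.135*CX+[0,0,.048]
def go(th,d,rise,v,c=25):
    Q=R.from_rotvec(th*CYV); p=piv+Q.apply(p0-piv)-d*CX+[0,0,rise]
    hit=arm.move_l(list(p),(Q*R0).as_rotvec(),velocity=v,contact_N=c)
    f=np.array(arm.current_force())-f0
    print(th,d,rise,hit,np.round(f,1),arm.current_grip_force())
    if hit: sys.exit("HIT")
go(.025,0,0,.02); go(.05,0,0,.02)
go(.05,.015,.0006,.05); go(.05,.05,.002,.06); arm.sleep(.15); go(.05,.1,.004,.08); go(.05,.12,.006,.08)
print(arm.current_clock())
cal=get_calibration("side");s=read_camera("side")
for r in tip_of("lid","side")[:1]: print(r,atz(cal,r["position"],.056))
E
```

```text
[ 0.4879 -0.2512  0.0344]
0.025 0 0 False [-0.3  0.9  1.4] 39.999788235872984
0.05 0 0 False [ 0.2 -0.   0.3] 39.99982134439051
0.05 0.015 0.0006 False [-0.5  0.1  0.4] 39.99982846900821
0.05 0.05 0.002 False [ 0.4 -0.6  0.1] 39.9996148981154
0.05 0.1 0.004 False [0.1 0.6 0.5] 39.99984411522746
0.05 0.12 0.006 False [ 0.3 -0.1  0.3] 39.999570697546005
17.5083
{'position': [293.8, 301.0], 'confidence': 0.65} [ 0.48600002 -0.30987869  0.056     ]
```

```bash
python3 - <<'E'
from h import *
p=np.array(arm.current_position())
rv=down(CY-np.pi/2).as_rotvec()
t=p-.03*CX; t[2]=.075; arm.move_l(list(t),rv,velocity=.15)
t=p-.07*CX; t[2]=.075; arm.move_l(list(t),rv,velocity=.15)
t[2]=-.004; arm.move_l(list(t),rv,velocity=.12)
t[2]=-.018; h=arm.move_l(list(t),rv,velocity=.03,contact_N=3)
print(h,np.round(arm.current_position(),4),np.round(arm.current_force(),1))
arm.set_gripper(0.5); t=np.array(arm.current_position()); t[2]=.06; arm.move_l(list(t),rv,velocity=.2)
print(arm.current_clock())
# look at case from above
q=arm.solve_ik([.487,-.26,.24],down(CY-np.pi/2).as_rotvec()); arm.move_j(list(q))
im=read_camera("wrist");cal=get_calibration("wrist");save("e.png",im)
for n,z in dict(cassette=.024,lid=.0025,case=0).items():
    for r in tip_of(n,"wrist")[:2]: print(n,r["confidence"],r["position"],np.round(atz(cal,r["position"],z),4))
for m in masks_of("cassette","wrist")[:1]:
    cs=max(cv2.findContours(m["mask"].astype(np.uint8),0,2)[0],key=cv2.contourArea)[:,0].astype(float)
    P=np.array([atz(cal,c,.044)[:2] for c in cs]);print(m["confidence"],cv2.minAreaRect((P*1000).astype(np.float32)),cs.min(0),cs.max(0))
s=read_camera("side");cal=get_calibration("side")
for n,z in dict(cassette=.024,lid=.0025).items():
    for r in tip_of(n,"side")[:2]: print("side",n,r["confidence"],np.round(atz(cal,r["position"],z),4))
save("f.png",np.vstack([im[:300],cv2.resize(s[230:330,200:413],(640,300))]))
print(arm.current_clock())
E
```

```text
True [ 0.4817 -0.4419 -0.0138] [ 0.2 -0.6  3.3]
20.875
cassette 0.9 [323.4, 112.2] [ 0.4883 -0.1896  0.024 ]
lid 0.55 [325.5, 256.4] [ 0.4843 -0.3847  0.0025]
case 0.4 [324.2, 296.4] [ 0.4802 -0.4492  0.    ]
0.8 ((490.586181640625, -194.56698608398438), (63.97269058227539, 41.90251159667969), 87.99773406982422) [307.  87.] [344. 145.]
side cassette 0.72 [ 0.4898 -0.1895  0.024 ]
side lid 0.76 [ 0.4789 -0.3892  0.0025]
22.275
```

View pics/f.png

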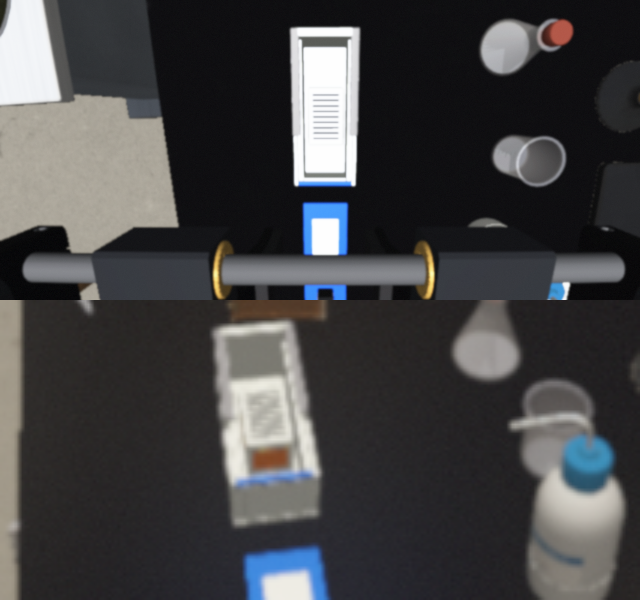

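The wrist view shows the cassette at (325,110) in the open trough and the lid lying flat at (325,250). The side view confirms the lid is on the bench. Next I'll take the cassette by its short ends.

```bash
python3 - <<'E'
from h import *
import sys
g=np.array([.490,-.192])
arm.set_gripper(1.0,squeeze=20)
y,q=best([*g,.09],CY);print(y,np.round(q,2));arm.move_j(list(q))
rv=down(y).as_rotvec()
h=arm.move_l([*g,.03],rv,velocity=.12,contact_N=5)
h2=h or arm.move_l([*g,-.010],rv,velocity=.06,contact_N=5)
print(h,h2,np.round(arm.current_position(),4),np.round(arm.current_force(),1))
if h2: sys.exit()
f0=np.array(arm.current_force())
arm.set_gripper(0.0,squeeze=5); print(arm.current_opening(),arm.current_grip_force(),np.round(arm.current_force()-f0,1))
arm.set_gripper(0.0,squeeze=25)
arm.move_l([*g,.02],velocity=.06)
print(arm.current_opening(),arm.current_grip_force(),np.round(arm.current_force()-f0,2),arm.current_clock())
E
```

```text
1.53588974175501 [-0.22  0.15  0.59  1.91 -0.1   1.1   1.95]
False False [ 0.4902 -0.1922 -0.0099] [-0.1 -0.8  0.1]
0.7312485756796583 4.999806154228281 [-0.2 -0.6  1.7]
0.7331064253786443 24.999999683350325 [-0.31  0.82 -1.59] 27.45
```

```bash
python3 - <<'E'
from h import *
rv=arm.current_tcp_rot()
arm.move_l([.49,-.192,.09],velocity=.15)
arm.move_l([.382,-.30,.09],down(CY).as_rotvec(),velocity=.2)
arm.move_l([.382,-.30,-.004],velocity=.15)
h=arm.move_l([.382,-.30,-.020],velocity=.02,contact_N=2.5)
print(h,np.round(arm.current_position(),4),np.round(arm.current_force(),1))
arm.set_gripper(1.0); z=arm.current_position()
arm.move_l([z[0],z[1],.05],velocity=.2); arm.sleep(.1)
y,q=best([.382,-.30,.05],CY-np.pi/2);print(y,np.round(q,2));arm.move_j(list(q))
im=read_camera("wrist");cal=get_calibration("wrist");save("g.png",im)
for r in tip_of("cassette","wrist")[:1]: print(r["confidence"],r["position"],np.round(atz(cal,r["position"],.02),4))
for m in masks_of("cassette","wrist")[:1]:
    cs=max(cv2.findContours(m["mask"].astype(np.uint8),0,2)[0],key=cv2.contourArea)[:,0].astype(float)
    P=np.array([atz(cal,c,.04)[:2] for c in cs]);print(m["confidence"],cv2.minAreaRect((P*1000).astype(np.float32)))
read_camera("side");cal=get_calibration("side")
for r in tip_of("cassette","side")[:1]: print(r["confidence"],np.round(atz(cal,r["position"],.02),4))
print(arm.current_clock())
E
```

```text
True [ 0.3822 -0.3    -0.0139] [0.3 0.2 2.7]
-0.03490658503988664 [-0.19  0.13  0.85  2.05 -0.12  1.01  0.69]
0.6 [325.5, 215.6] [ 0.3832 -0.2988  0.02  ]
0.86 ((382.98876953125, -289.7959899902344), (56.002620697021484, 39.750972747802734), 88.07442474365234)
0.56 [ 0.3808 -0.3021  0.02  ]
33.2333
```

```bash
python3 - <<'E'
from h import *
import sys
g=[.3822,-.30]
h=arm.move_l([*g,-.0095],down(CY-np.pi/2).as_rotvec(),velocity=.1,contact_N=5);f0=np.array(arm.current_force())
if h: sys.exit("hit")
arm.set_gripper(0.0,squeeze=4);print(np.round(arm.current_force()-f0,1));arm.set_gripper(0.0,squeeze=25)
arm.move_l([*g,.06],velocity=.1)
print(arm.current_opening(),arm.current_grip_force(),np.round(arm.current_force()-f0,2),arm.current_clock())
arm.move_l([*g,.19],velocity=.2)
D=np.deg2rad(66.3);dx=np.array([np.cos(D),np.sin(D),0])
hv=np.array([.4995,.283,.21])-.085*dx
y=D-np.pi/2
qm=arm.solve_ik([.5,-.02,.21],down(-.2).as_rotvec());arm.move_j(list(qm))
q=arm.solve_ik(list(hv),down(y).as_rotvec());print(np.round(q,2));arm.move_j(list(q)); arm.sleep(.1)
im=read_camera("wrist");cal=get_calibration("wrist");save("i.png",im)
print(np.round(ray(cal,[320,200])[0],3))
for n,z in dict(dock=0,dock_seat=.008).items():
    for r in tip_of(n,"wrist")[:1]: print(n,r["confidence"],r["position"],np.round(atz(cal,r["position"],z),4))
for m in masks_of("dock","wrist")[:1]:
    cs=max(cv2.findContours(m["mask"].astype(np.uint8),0,2)[0],key=cv2.contourArea)[:,0].astype(float)
    P=np.array([atz(cal,c,.008)[:2] for c in cs]);print(m["confidence"],cv2.minAreaRect((P*1000).astype(np.float32)),cs.min(0),cs.max(0))
print(arm.current_clock())
E
```

```text
[ 0.1  0.3 -0.4]
0.45766377678227516 24.99991656281054 [ 0.41 -0.65 -1.31] 35.875
[-0.76  0.01  0.29  1.79 -0.    1.34 -0.88]
[0.494 0.266 0.396]
dock 0.82 [322.7, 97.1] [0.5013 0.284  0.    ]
dock_seat 0.78 [322.6, 94.0] [0.5024 0.2868 0.008 ]
0.91 ((499.3908386230469, 282.6924133300781), (121.22068786621094, 66.75994873046875), 66.9663314819336) [291.  42.] [351. 152.]
39.05
```

View pics/i.png

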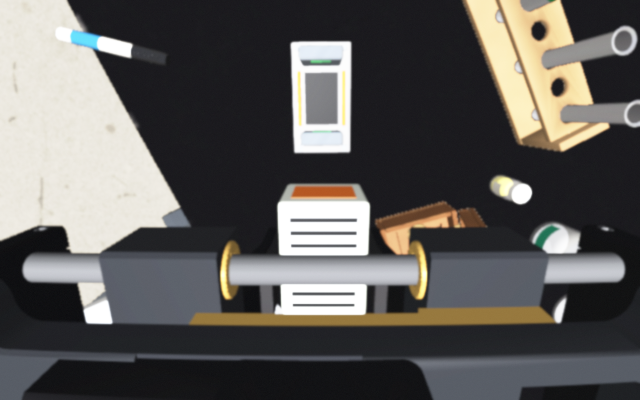

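The view shows the dock square in frame at (321,97) and the held cassette's front top edge at row ~198, columns 278–369. I'll check the predicted cassette edge for camera bias, then go over the dock.

```bash
python3 - <<'E'
from h import *
cal=get_calibration("wrist");p=np.array(arm.current_position());Rm=R.from_rotvec(arm.current_tcp_rot()).as_matrix()
cx=np.array([Rm[0,0],Rm[1,0],0]);cy=np.array([Rm[0,1],Rm[1,1],0]);print(np.round(p,4),np.rad2deg(np.arctan2(cx[1],cx[0])))
print(np.round(proj(cal,[p+s*.032*cx+t*.02*cy+[0,0,z] for s,t,z in((1,1,.0495),(1,-1,.0495),(1,1,.0095),(1,-1,.0095))]),1))
im=cv2.imread("pics/i.png").astype(int)
w=im.min(2)>110
for r in(215,225,235,310):c=np.where(w[r,240:420])[0]+240;print(r,c.min() if len(c) else 0,c.max() if len(c) else 0)
for c in(290,324,355):print(c,[ (r,im[r,c].tolist()) for r in range(178,206,3)])
E
```

```text
[0.4658 0.204  0.2101] 66.17914960148192
[[370.8 202.6]
 [278.1 202.5]
 [360.5 183.5]
 [287.7 183.4]]
215 277 369
225 278 419
235 278 408
310 275 365
290 [(178, [30, 25, 26]), (181, [29, 26, 26]), (184, [123, 127, 124]), (187, [169, 177, 172]), (190, [172, 180, 176]), (193, [169, 178, 178]), (196, [156, 172, 186]), (199, [177, 186, 187]), (202, [252, 253, 253]), (205, [255, 255, 255])]
324 [(178, [29, 27, 26]), (181, [31, 28, 28]), (184, [117, 126, 131]), (187, [54, 98, 179]), (190, [35, 88, 181]), (193, [35, 89, 182]), (196, [71, 127, 206]), (199, [173, 189, 200]), (202, [252, 253, 253]), (205, [255, 255, 255])]
355 [(178, [29, 26, 27]), (181, [30, 26, 27]), (184, [128, 134, 130]), (187, [168, 176, 172]), (190, [163, 172, 172]), (193, [135, 152, 175]), (196, [104, 142, 198]), (199, [174, 188, 197]), (202, [252, 253, 253]), (205, [255, 255, 255])]
```

```bash
python3 - <<'E'
from h import *
D=np.deg2rad(66.7);c=[.4997,.2826]
rv=down(D-np.pi/2).as_rotvec()
arm.move_l([*c,.12],rv,velocity=.15)
arm.move_l([*c,.06],rv,velocity=.1);arm.sleep(.1)
im=read_camera("wrist");cal=get_calibration("wrist")
for m in masks_of("dock","wrist")[:1]:
    cs=max(cv2.findContours(m["mask"].astype(np.uint8),0,2)[0],key=cv2.contourArea)[:,0].astype(float)
    P=np.array([atz(cal,x,.008)[:2] for x in cs]);print(m["confidence"],cv2.minAreaRect((P*1000).astype(np.float32)))
save("j.png",im)
f0=np.array(arm.current_force())
for z in(.035,.02,.01,.003):
    h=arm.move_l([*c,z],rv,velocity=.05,contact_N=4)
    print(z,h,np.round(arm.current_position(),4),np.round(np.array(arm.current_force())-f0,1))
    if h:break
else:
    h=arm.move_l([*c,-.006],rv,velocity=.02,contact_N=3);print(h,np.round(arm.current_position(),4),np.round(np.array(arm.current_force())-f0,1))
print(arm.current_clock())
E
```

```text
0.58 ((513.0831298828125, 314.80413818359375), (52.303287506103516, 66.14222717285156), 67.32810974121094)
0.035 False [0.4997 0.2825 0.0348] [-1.   1.2  0.6]
0.02 False [0.4994 0.2823 0.0195] [-0.3  0.4  1.4]
0.01 False [0.4993 0.2823 0.0095] [-0.1 -0.2  1.4]
0.003 False [0.4993 0.2824 0.0025] [-0.  -0.2  1.2]
True [ 0.5001  0.2829 -0.0016] [-0.5  0.6  6.8]
43.0583
```

Contact came at exactly the expected seating height. I'll release, retreat and check.

```bash
python3 - <<'E'
from h import *
D=np.deg2rad(66.7);dx=np.array([np.cos(D),np.sin(D),0])
arm.set_gripper(0.7);p=np.array(arm.current_position())
arm.move_l([p[0],p[1],.1],velocity=.12)
hv=p-.085*dx;arm.move_l([hv[0],hv[1],.21],velocity=.2);arm.sleep(.1)
im=read_camera("wrist");cal=get_calibration("wrist")
for lab,z in(("dock",.008),("cassette",.048)):
  for m in masks_of(lab,"wrist")[:1]:
    cs=max(cv2.findContours(m["mask"].astype(np.uint8),0,2)[0],key=cv2.contourArea)[:,0].astype(float)
    P=np.array([atz(cal,x,z)[:2] for x in cs]);print(lab,m["confidence"],cv2.minAreaRect((P*1000).astype(np.float32)))
s=read_camera("side")
save("k.png",np.hstack([cv2.resize(im[20:180,240:400],(400,400)),cv2.resize(s[150:350,220:420],(400,400))]))
print(arm.current_clock())
E
```

```text
dock 0.86 ((499.76788330078125, 282.4888916015625), (120.51189422607422, 66.78285217285156), 66.90691375732422)
cassette 0.7 ((500.3446044921875, 283.9075927734375), (63.50371551513672, 40.49417495727539), 65.31049346923828)
45.9
```

View pics/k.png

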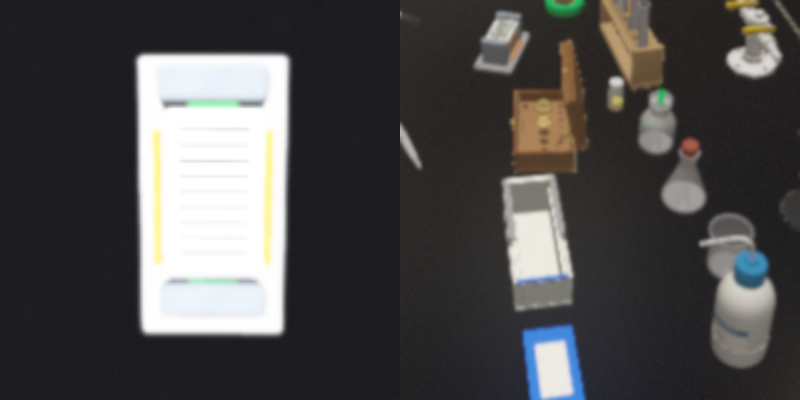

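The left crop shows the cassette seated between the cheeks at about (212,193), within 1.5 mm and 2° of the dock. The right crop shows the lid flat at (555,365) and the glassware and bottles standing where they were. Handing in.

```bash
python3 -c "
from h import *
print(order.hand_in(),arm.current_clock())"
```

```text
the job is handed in; nothing more can be done
the job is handed in; nothing more can be done
```

The job is handed in at about 46 s of the 66 s limit, verdict not shown: the lid lies flat on the bench handle up, and the cassette sits fully home in the dock, about 1.5 mm off centre in the last camera check.

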